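Fetch the pipe union from behind the solvent tins

ROBOT

A 6-joint arm with a two-finger parallel gripper is mounted at the origin on the work surface. World frame = base frame: x ahead of the robot, y to its left, z up, the work surface at z = 0. Lengths are in mm, angles in rad, forces in N, time in s.
With the tool pointing down it reaches from about 400 to 925 mm from the base axis. Payload 12.5 kg.
Tool frame: the origin (TCP) lies at the very end of the fingers, on their centre line; the grasp point (between the pads) lies 19 mm behind it; x points along the fingers, y is the direction in which the jaws open and shut, and the axes are right-handed (so a half turn about x gives the same grasp; the last joint's range is limited). The gripper opens to 95 mm and grips with 3 to 60 N. Pads are 20 mm wide; open, the fingers measure 119 mm over their backs; the gripper's body (75 mm by 180 mm) begins 59 mm behind the grasp point.
Start: joints at [1.226, 0.491, 1.559, -0, 1.092, -0.106], TCP at [147.817, 607.286, 214.661] pointing down, gripper open.
Joint ranges: [-3.1, 3.1], [-0.84, 2.19], [0.05, 2.79], [-1.13, 4.28], [0.06, 2.93], [-2.69, 2.69]. Speed limits (rad/s): [2.22, 2.22, 2.79, 3.14, 3.14, 3.14].

INTERFACE

Orientations are given as [roll, pitch, yaw] about the fixed x, y, z axes, in that order (R = Rz(yaw) Ry(pitch) Rx(roll)).
In Python, from cell import * gives the robot as it stands.
- The arm moves only by the tool step_arm, never from a script. Its argument "steps" is a list of rows, each a list of 4 numbers: the shift along the tool's x, y, z in units of 50 mm (1.0 is 50 mm), then the turn about the tool's x in units of 8 degrees (1.0 is 8 degrees). A call has 1 to 20 rows; each row shifts and turns the commanded pose from where the row before left it, along the tool's axes as they then stand; what a row does not reach is not made up. A row lasts 1/8 s, in which the tool goes at most 62.5 mm and 10.7 degrees, less where a joint would pass 70% of its speed; a pose out of reach is approached as far as the arm can. A call is refused whole if a number of a shift passes 1 or a number of a turn 1, either way. A call with a gripper value outside its range is refused whole. "jaw" is the closure, from 0 (fully open) to 1 (shut), set as the call begins (left out, the last holds). The fingers move at their own pace and stop on an object; the grip force is fixed at half the most. Time passes only in rows, so rows that do not move let the fingers close. It gives the time, the measured TCP pose, the force and the opening at its end, in the units of the state.
- state(): the state, without advancing time (a new reading comes with each control period).
- read_camera(name): name is "side" or "top" or "wrist"; returns the picture (400x640x3 uint8, red, green, blue); there is no depth.
- camera_info(name): a dict with "mtx" (3x3 intrinsics, pixels), "k1" (the pictures are not rectified: a ray, as slopes to the right and down, at radius r is drawn at 1 + k1 r^2 times it, then the intrinsics apply), "eye" and "attitude" of the camera in the world; the wrist camera has in their place "hand_eye" (4x4, takes a point from camera to tool coordinates, whose origin is the TCP and whose axes are the tool frame's). Camera axes: x right, y down, z forward; pixel columns grow to the right and rows downward; lengths in mm; the calibration is good to about 2 mm. A picture is of the moment at which its call begins: read the wrist's pose just before it. camera_info takes no time and is no camera call.
- job_done(): hands the job in, once; it reports no verdict.
The state is a dict: "t": time; "joints": joint angles; "qvel": joint speeds; "tau": joint torques, N m; "eef_pos": TCP position; "tcp_rot": TCP orientation; "ft_force": force on the tool from outside, world axes, zero at the start; "moment": the same for the moment, N m; "opening": opening from 0.0 (shut) to 1.0 (fully open).
Only numpy, scipy, OpenCV 4.12 (cv2) and the standard library are available. Lean on these libraries where they do the work, as an engineer would, in place of code of your own. Each camera call takes 0.05 s, during which the arm holds its last target.

TASK

The white pipe union needed for the kit stands at the back of one lane of the wooden rack, behind two tins. Stand those two tins upright in the white tub, then stand the union upright in the empty middle compartment of the blue kit tray, and only then put the two tins back upright, each in the spot where it stood before. Leave the grey plug and the tins of the other lane where they are, and tip nothing over.

Things in the scene. Friction and masses are not known exactly. Their poses are not given: they have to be found in the camera images.
- union: the white ribbed PVC pipe union with a dark bore and a turquoise seal ring, standing upright at the back of one lane. 50 mm high; the nut, 50 mm diameter, spans 13 to 37 mm above the underside; above it a 44 mm collar. About 0.1 kg. Origin: centre of the underside; z up
- plug: dark grey pipe plug with a 22 mm square head, 50 mm diameter, 48 mm high, at the back of the other lane. Not wanted. Origin: centre of the underside; z up
- tin_red: upright round metal tin with red label and red screw cap. 52 mm diameter, 104 mm high; body up to 74 mm, cap 36 mm diameter from 78 to 104 mm above the underside. About 0.2 kg. Origin: centre of the underside; z up the axis
- tin_yellow: upright round metal tin with yellow label and yellow screw cap. 52 mm diameter, 104 mm high; body up to 74 mm, cap 36 mm diameter from 78 to 104 mm above the underside. About 0.2 kg. Origin: centre of the underside; z up the axis
- tin_blue: upright round metal tin with blue label and blue screw cap. 52 mm diameter, 104 mm high; body up to 74 mm, cap 36 mm diameter from 78 to 104 mm above the underside. About 0.2 kg. Origin: centre of the underside; z up the axis
- tin_black: upright round metal tin with black label and black screw cap. 52 mm diameter, 104 mm high; body up to 74 mm, cap 36 mm diameter from 78 to 104 mm above the underside. About 0.2 kg. Origin: centre of the underside; z up the axis
- rack: fixed wooden rack, 240 x 188 mm. Two lanes along its x, 64 mm wide, at y = +42 and -42 mm, floor 6 mm up; battens (20 mm) and back board 60 mm high, front lip 16 mm. In each, a fitting at x = +35 mm (42 mm clear behind it), tins at x = -22 and -80 mm, 6 mm gaps; who is where varies. Origin: centre of underside; x to the back board
- tub: fixed shallow white plastic tub, 220 mm (its x) x 150 mm (its y), rim 22 mm high, wall and floor 4 mm thick; left or right of the rack. Two tins fit in it along x. Origin: centre of the underside; z up
- kit_tray: fixed blue kit tray, 276 mm (its x) x 100 mm (its y), three compartments along x, walls 12 mm high, floor 4 mm up. The outer ones hold gaskets, a turquoise end cap and barb (under 28 mm high, over 70 mm from the origin); the middle one, 88 x 92 mm inside, is empty. On the other side from the tub. Origin: under the centre of the empty compartment; z up
Not all that is in view belongs to the job. What is shaped like the tin_red but green is not meant.

How it is judged (in metres and radians):
On the way, in this order (a step that is already met when the one before it is completed fails the run):
1. the two tins in front of the union stand in the white tub, the union and the other lane untouched (distance of union from where it was at the start of the episode below 0.012 m and ((y of union in the frame of rack above 0 m and ((y of tin_red in the frame of rack below 0 m and distance of tin_red from where it was at the start of the episode below 0.01 m) or (horizontal distance between tin_red and tub below 0.098 m and height (world z) of tin_red below 0.012 m and angle between tin_red's own z axis and vertical below 0.1 rad)) and ((y of tin_yellow in the frame of rack below 0 m and distance of tin_yellow from where it was at the start of the episode below 0.01 m) or (horizontal distance between tin_yellow and tub below 0.098 m and height (world z) of tin_yellow below 0.012 m and angle between tin_yellow's own z axis and vertical below 0.1 rad)) and ((y of tin_blue in the frame of rack below 0 m and distance of tin_blue from where it was at the start of the episode below 0.01 m) or (horizontal distance between tin_blue and tub below 0.098 m and height (world z) of tin_blue below 0.012 m and angle between tin_blue's own z axis and vertical below 0.1 rad)) and ((y of tin_black in the frame of rack below 0 m and distance of tin_black from where it was at the start of the episode below 0.01 m) or (horizontal distance between tin_black and tub below 0.098 m and height (world z) of tin_black below 0.012 m and angle between tin_black's own z axis and vertical below 0.1 rad))) or (y of union in the frame of rack below 0 m and ((y of tin_red in the frame of rack above 0 m and distance of tin_red from where it was at the start of the episode below 0.01 m) or (horizontal distance between tin_red and tub below 0.098 m and height (world z) of tin_red below 0.012 m and angle between tin_red's own z axis and vertical below 0.1 rad)) and ((y of tin_yellow in the frame of rack above 0 m and distance of tin_yellow from where it was at the start of the episode below 0.01 m) or (horizontal distance between tin_yellow and tub below 0.098 m and height (world z) of tin_yellow below 0.012 m and angle between tin_yellow's own z axis and vertical below 0.1 rad)) and ((y of tin_blue in the frame of rack above 0 m and distance of tin_blue from where it was at the start of the episode below 0.01 m) or (horizontal distance between tin_blue and tub below 0.098 m and height (world z) of tin_blue below 0.012 m and angle between tin_blue's own z axis and vertical below 0.1 rad)) and ((y of tin_black in the frame of rack above 0 m and distance of tin_black from where it was at the start of the episode below 0.01 m) or (horizontal distance between tin_black and tub below 0.098 m and height (world z) of tin_black below 0.012 m and angle between tin_black's own z axis and vertical below 0.1 rad))))), for 0.2 s.
2. the union stands in the empty compartment of the kit tray while two tins are still in the tub (x of union in the frame of kit_tray between -0.02 and 0.02 m and y of union in the frame of kit_tray between -0.02 and 0.02 m and z of union in the frame of kit_tray below 0.01 m and linear speed of union below 0.02 m/s and angle between union's own z axis and vertical below 0.1 rad and (((horizontal distance between tin_red and tub below 0.098 m and height (world z) of tin_red below 0.012 m and angle between tin_red's own z axis and vertical below 0.1 rad) and (horizontal distance between tin_yellow and tub below 0.098 m and height (world z) of tin_yellow below 0.012 m and angle between tin_yellow's own z axis and vertical below 0.1 rad)) or ((horizontal distance between tin_red and tub below 0.098 m and height (world z) of tin_red below 0.012 m and angle between tin_red's own z axis and vertical below 0.1 rad) and (horizontal distance between tin_blue and tub below 0.098 m and height (world z) of tin_blue below 0.012 m and angle between tin_blue's own z axis and vertical below 0.1 rad)) or ((horizontal distance between tin_red and tub below 0.098 m and height (world z) of tin_red below 0.012 m and angle between tin_red's own z axis and vertical below 0.1 rad) and (horizontal distance between tin_black and tub below 0.098 m and height (world z) of tin_black below 0.012 m and angle between tin_black's own z axis and vertical below 0.1 rad)) or ((horizontal distance between tin_yellow and tub below 0.098 m and height (world z) of tin_yellow below 0.012 m and angle between tin_yellow's own z axis and vertical below 0.1 rad) and (horizontal distance between tin_blue and tub below 0.098 m and height (world z) of tin_blue below 0.012 m and angle between tin_blue's own z axis and vertical below 0.1 rad)) or ((horizontal distance between tin_yellow and tub below 0.098 m and height (world z) of tin_yellow below 0.012 m and angle between tin_yellow's own z axis and vertical below 0.1 rad) and (horizontal distance between tin_black and tub below 0.098 m and height (world z) of tin_black below 0.012 m and angle between tin_black's own z axis and vertical below 0.1 rad)) or ((horizontal distance between tin_blue and tub below 0.098 m and height (world z) of tin_blue below 0.012 m and angle between tin_blue's own z axis and vertical below 0.1 rad) and (horizontal distance between tin_black and tub below 0.098 m and height (world z) of tin_black below 0.012 m and angle between tin_black's own z axis and vertical below 0.1 rad)))), for 0.2 s.
At the end, for the whole second after the job is handed in: The union stands upright in the middle compartment of the kit tray, within 20 mm of its centre along each axis and down on the floor; all four tins stand upright within 15 mm of where they stood at the start, the plug within 12 mm; all released and at rest (x of union in the frame of kit_tray between -0.02 and 0.02 m and y of union in the frame of kit_tray between -0.02 and 0.02 m and z of union in the frame of kit_tray below 0.01 m and linear speed of each of union, tin_red, tin_yellow, tin_blue, tin_black, plug below 0.02 m/s and angle between each of union, tin_red, tin_yellow, tin_blue, tin_black, plug's own z axis and vertical below 0.1 rad and distance of each of tin_red, tin_yellow, tin_blue, tin_black from where it was at the start of the episode below 0.015 m and distance of plug from where it was at the start of the episode below 0.012 m); the robot touches nothing.
It fails at once if a tin, the union or the plug is tipped over (more than 35 degrees) (angle between any of tin_red, tin_yellow, tin_blue, tin_black, union, plug's own z axis and vertical above 0.61 rad).
It fails at once if the plug is moved more than 15 mm (distance of plug from where it was at the start of the episode above 0.015 m).
It also fails if it takes over 110 s, if anything falls off the work surface, if the arm or the gripper's body presses on something with over 40 N, if the wrist force passes 120 N, or if a joint passes its speed limit or range.

## Working session

There is one attempt and no reset: what is moved stays moved. The work goes in short steps, Python scripts to look and compute and a tool call to move; the robot and the scene stay as the last step left them, time stands still between calls to the robot, and variables do not carry over. Pictures are saved under pics/ and viewed, and the job is handed in when it is done.

Besides the shell and the picture viewer there is one more tool, called after ">>>" as a command line: name --pt "numbers of a row" for each row, then --argument value for the rest. step_arm: Moves the arm, as the interface text tells. Its arguments: {"type":"object","properties":{"steps":{"type":"array","items":{"type":"array","items":{"type":"number"}}},"jaw":{"type":"number"}},"required":["steps"]}

```bash
ls; mkdir -p pics; python3 - <<'E'
from cell import *
import cv2,numpy as np
s=state();print({k:np.round(v,3).tolist() for k,v in s.items()})
for n in("top","side","wrist"):
    im=read_camera(n);cv2.imwrite(f"pics/{n}0.png",im[:,:,::-1]);i=camera_info(n);print(n,{k:np.round(v,4).tolist() for k,v in i.items()})
E
```

```text
pics
{'t': 0.0, 'joints': [1.226, 0.492, 1.559, -0.0, 1.092, -0.106], 'qvel': [-0.001, 0.002, -0.001, -0.002, 0.001, 0.001], 'tau': [0.001, -61.265, -25.82, 0.069, 0.048, -0.0], 'eef_pos': [147.71, 607.038, 214.071], 'tcp_rot': [-1.659, 1.57, -1.897], 'ft_force': [-0.48, 0.123, -0.054], 'moment': [0.025, 0.026, -0.038], 'opening': 0.997}
top {'mtx': [[439.1559, 0.0, 313.919], [0.0, 439.1559, 194.5477], [0.0, 0.0, 1.0]], 'k1': -0.0642, 'eye': [391.3884, -8.6237, 1083.993], 'attitude': [-3.0031, 0.0287, -1.5543]}
side {'mtx': [[439.2611, 0.0, 316.0757], [0.0, 439.2611, 201.9628], [0.0, 0.0, 1.0]], 'k1': -0.1056, 'eye': [482.9601, 806.6475, 611.4342], 'attitude': [-2.2056, -0.0204, -3.0238]}
wrist {'mtx': [[285.8196, 0.0, 315.8512], [0.0, 285.8196, 200.2548], [0.0, 0.0, 1.0]], 'k1': 0.0153, 'hand_eye': [[-0.0012, -0.2709, 0.9626, -169.3773], [1.0, -0.0013, 0.0009, -0.3464], [0.0011, 0.9626, 0.2709, -78.0536], [0.0, 0.0, 0.0, 1.0]]}
```

View pics/top0.png

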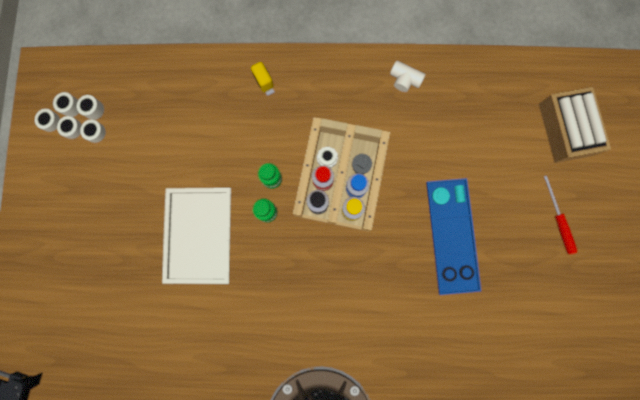

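View pics/side0.png

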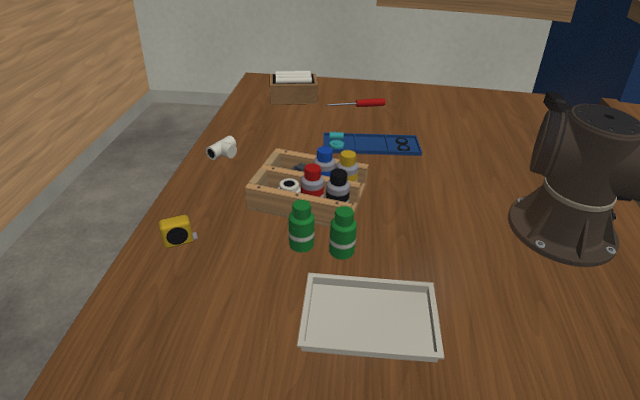

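View pics/wrist0.png

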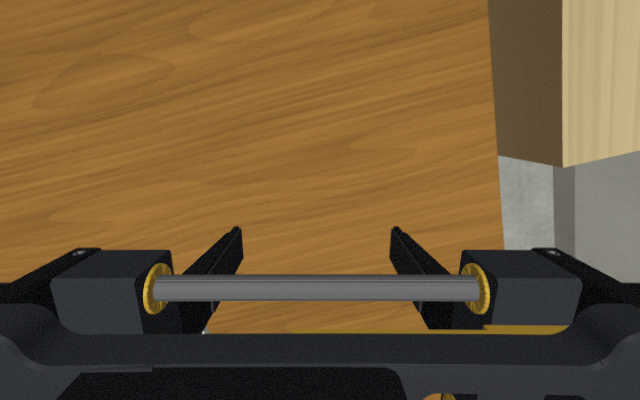

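```bash
cat > h.py <<'E'
import numpy as np, cv2
from scipy.spatial.transform import Rotation as Ro
from cell import *
def R(a): return Ro.from_euler('xyz',a).as_matrix()
def campose(n,s=None):
    i=camera_info(n)
    if 'hand_eye' in i:
        T=np.array(i['hand_eye']);Rt=R(s['tcp_rot']);p=np.array(s['eef_pos'])
        return i,Rt@T[:3,:3],Rt@T[:3,3]+p
    return i,R(i['attitude']),np.array(i['eye'])
def ray(n,uv,s=None):
    i,Rc,e=campose(n,s)
    d=cv2.undistortPoints(np.array([[uv]],float),np.array(i['mtx']),np.array([i['k1'],0,0,0.]))[0,0]
    return e,Rc@np.array([d[0],d[1],1])
def plane(n,uv,z,s=None):
    e,d=ray(n,uv,s); return (e+d*(z-e[2])/d[2])
def proj(n,P,s=None):
    i,Rc,e=campose(n,s)
    r=cv2.Rodrigues(Rc.T)[0]
    return cv2.projectPoints(np.array([P],float),r,-Rc.T@e,np.array(i['mtx']),np.array([i['k1'],0,0,0.]))[0][0,0]
E
python3 - <<'E'
from h import *
im=cv2.imread('pics/top0.png');im2=cv2.imread('pics/side0.png')
cv2.imwrite('pics/top0c.png',cv2.resize(im[110:300,230:490][:, :],None,fx=3,fy=3,interpolation=cv2.INTER_CUBIC))
cv2.imwrite('pics/side0c.png',cv2.resize(im2[130:270,230:380],None,fx=4,fy=4,interpolation=cv2.INTER_CUBIC))
s=state();print(np.round(R(s['tcp_rot']),3))
hsv=cv2.cvtColor(im,cv2.COLOR_BGR2HSV)
def comps(name,lo,hi,box,z):
    m=cv2.inRange(hsv,np.array(lo),np.array(hi));k=np.zeros_like(m);x0,y0,x1,y1=box;k[y0:y1,x0:x1]=m[y0:y1,x0:x1]
    n,l,st,c=cv2.connectedComponentsWithStats(k)
    for j in range(1,n):
        if st[j,4]>40: print(name,st[j].tolist(),np.round(c[j],1),np.round(plane('top',c[j],z),1))
comps('tray',(100,150,60),(115,255,255),(415,170,490,300),12)
comps('tub',(0,0,120),(180,50,255),(155,180,240,290),22)
comps('yellow',(20,150,100),(35,255,255),(290,110,400,240),110)
comps('blue',(100,150,100),(125,255,255),(290,110,400,240),110)
comps('red',(0,170,80),(8,255,255),(290,110,400,240),110)
comps('black',(0,0,0),(180,255,60),(290,110,400,240),110)
comps('green',(50,120,50),(85,255,255),(240,150,290,240),104)
E
```

```text
[[-0.     0.237  0.972]
 [-0.001  0.972 -0.237]
 [-1.    -0.001 -0.   ]]
tray [427, 180, 53, 114, 3713] [453.2 238.3] [ 437.5 -315.2   12. ]
tray [445, 269, 10, 10, 81] [449.2 273.5] [ 352.9 -303.8   12. ]
tray [462, 268, 10, 10, 79] [466.5 272.4] [ 356.  -345.7   12. ]
tub [162, 188, 69, 96, 6273] [196.5 235.8] [433.8 309.5  22. ]
yellow [347, 199, 15, 15, 188] [353.8 206. ] [502.2 -67.8 110. ]
blue [351, 175, 15, 15, 178] [358.4 182.1] [556.3 -77.7 110. ]
red [316, 167, 14, 15, 171] [322.5 173.8] [574.3   2.9 110. ]
black [324, 152, 7, 8, 48] [327.  155.2] [617.1  -6.6 110. ]
black [311, 192, 14, 15, 156] [317.1 199. ] [516.8  14.2 110. ]
green [258, 163, 23, 24, 390] [268.8 174.3] [572.9 125.3 104. ]
green [253, 199, 23, 23, 391] [263.9 209.5] [492.1 133.9 104. ]
```

View pics/top0c.png

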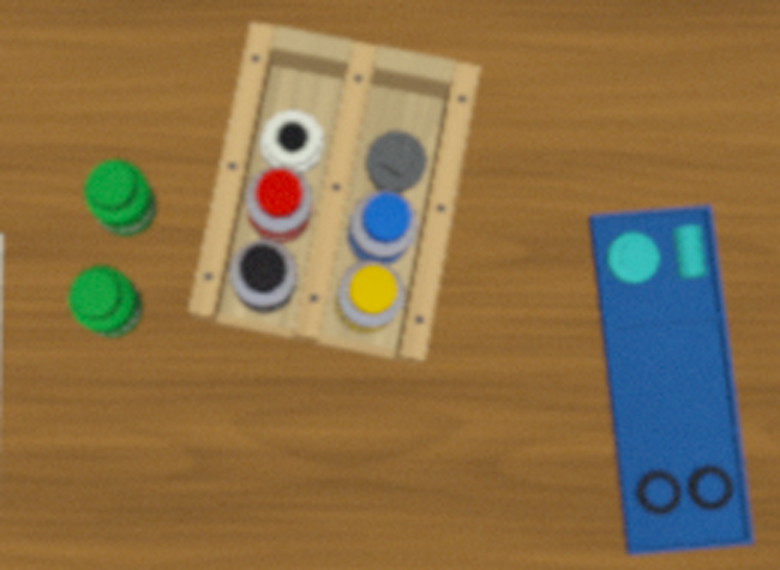

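View pics/side0c.png

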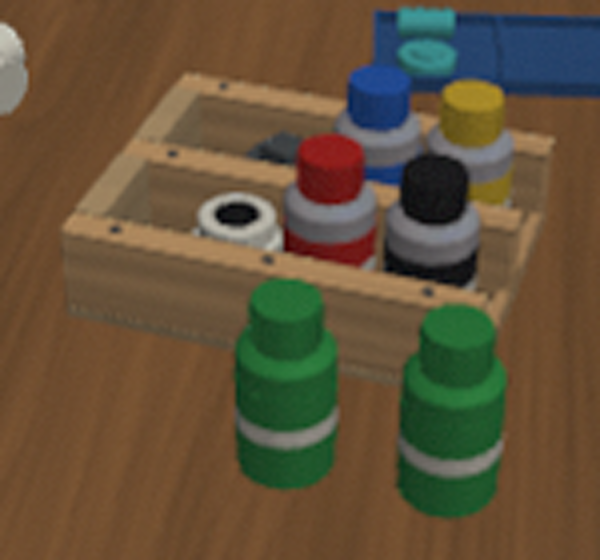

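```bash
python3 - <<'E'
from h import *
c=lambda x,y:((x+.5)/3-.5+230,(y+.5)/3-.5+110)
C=np.array([plane('top',c(*p),60)[:2] for p in[(250,22),(481,66),(427,360),(189,312)]])
print(C.round(1));L=np.array([[120,94],[120,-94],[-120,-94],[-120,94.]])
def fit(L,C):
    a,b=L.mean(0),C.mean(0);U,S,V=np.linalg.svd((L-a).T@(C-b));Rm=(U@V).T;return Rm,b-Rm@a
Rm,t=fit(L,C);print('rack',t.round(1),np.degrees(np.arctan2(Rm[1,0],Rm[0,0])),((L@Rm.T+t)-C).round(1).tolist())
for n,p in dict(union=(35,42),red=(-22,42),black=(-80,42),plug=(35,-42),blue=(-22,-42),yel=(-80,-42)).items(): print(n,(Rm@np.array(p)+t).round(1))
P=np.array([[516.8,14.2],[574.3,2.9],[502.2,-67.8],[556.3,-77.7]]);Q=np.array([[-80,42],[-22,42],[-80,-42],[-22,-42.]])
R2,t2=fit(Q,P);print('tins',t2.round(1),np.degrees(np.arctan2(R2[1,0],R2[0,0])),((Q@R2.T+t2)-P).round(1).tolist(),(R2@[35,42]+t2).round(1))
# tray/tub corners
im=cv2.imread('pics/top0.png');hsv=cv2.cvtColor(im,cv2.COLOR_BGR2HSV)
for n,lo,hi,(x0,y0,x1,y1),z in(('tray',(85,120,40),(118,255,255),(415,170,490,300),12),('tub',(0,0,110),(180,60,255),(155,180,240,290),22)):
    m=np.zeros(im.shape[:2],np.uint8);m[y0:y1,x0:x1]=cv2.inRange(hsv,np.array(lo),np.array(hi))[y0:y1,x0:x1]
    r=cv2.minAreaRect(cv2.findNonZero(m));b=cv2.boxPoints(r);W=np.array([plane('top',q,z)[:2] for q in b]);d=np.diff(np.vstack([W,W[:1]]),axis=0)
    print(n,W.round(1).tolist(),'ctr',W.mean(0).round(1),np.linalg.norm(d,axis=1).round(1),np.degrees(np.arctan2(d[:,1],d[:,0])).round(1))
# side check
im2=cv2.imread('pics/side0.png')
for p in P: u=proj('side',[*p,110]);cv2.circle(im2,tuple(int(v*16) for v in u),12,(255,0,255),1,shift=4)
for p in L@Rm.T+t: u=proj('side',[*p,60]);cv2.circle(im2,tuple(int(v*16) for v in u),12,(0,255,255),1,shift=4)
u=proj('side',[*(Rm@[35,42]+t),56]);cv2.circle(im2,tuple(int(v*16) for v in u),12,(0,0,255),1,shift=4)
cv2.imwrite('pics/side0d.png',cv2.resize(im2[130:270,230:380],None,fx=4,fy=4,interpolation=cv2.INTER_CUBIC))
E
```

```text
[[ 723.1   28.5]
 [ 688.3 -156.9]
 [ 453.  -113.3]
 [ 487.8   72.2]]
rack [588.1 -42.4] -10.568018600261306 [[0.1, -0.5], [0.5, 0.1], [-0.1, 0.5], [-0.5, -0.2]]
union [630.2  -7.5]
red [574.1   2.9]
black [517.1  13.6]
plug [614.8 -90.1]
blue [558.7 -79.6]
yel [501.7 -69. ]
tins [587.4 -42. ] -11.150461531304158 [[0.3, 0.5], [-0.3, 0.6], [-1.4, 0.1], [1.4, -1.2]] [629.9  -7.5]
tray [[574.7, -252.9], [587.6, -353.6], [314.2, -377.2], [302.3, -279.5]] ctr [ 444.7 -315.8] [101.6 274.5  98.4 273.7] [ -82.7 -175.1   96.9    5.6]
tub [[317.9, 389.8], [553.6, 400.1], [552.7, 230.8], [319.5, 225.2]] ctr [435.9 311.5] [235.9 169.2 233.3 164.6] [   2.5  -90.3 -178.6   90.5]
```

View pics/side0d.png

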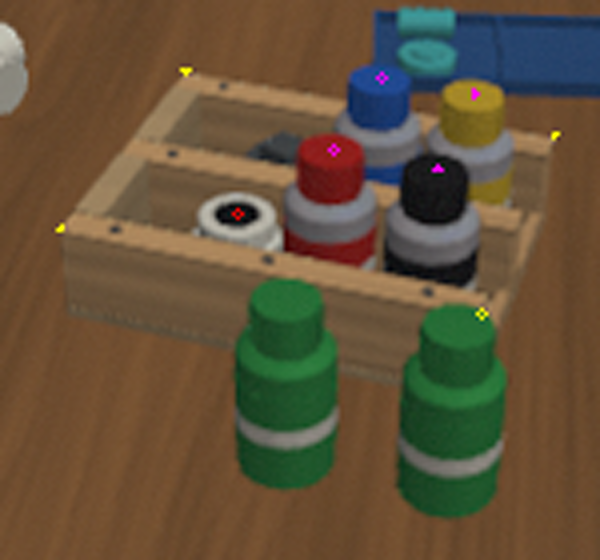

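```bash
cat >> h.py <<'E'
def go(p,yaw,q=False):
    s=state();Rt=R(s['tcp_rot']);y=Rt[:,1];a=np.degrees(np.arctan2(y[1],y[0]));d=(yaw-a+180)%360-180
    yr=np.radians(yaw);Y=np.array([np.cos(yr),np.sin(yr),0]);X=np.array([0,0,-1.]);Z=np.cross(X,Y)
    D=np.array(p)-s['eef_pos'];print('at',np.round(s['eef_pos'],1),'yaw',round(a,2),'tilt',np.round(Rt[:,0],3),'turn units',round(-d/8,2),'shift units (after turn) xyz',np.round([X@D/50,Y@D/50,Z@D/50],3),'f',np.round(s['ft_force'],1),'open mm',round(95*s['opening'],1),'t',s['t'])
E
python3 -c "
from h import *
go((517.1,13.8,214),79.43)"
```

```text
at [147.8 607.1 214.2] yaw 76.32 tilt [-0.    -0.001 -1.   ] turn units -0.39 shift units (after turn) xyz [ 4.000e-03 -1.031e+01  9.438e+00] f [ 0.8  0.8 -0. ] open mm 94.9 t 0.15
```

>>> step_arm --jaw 0.35 --pt "0 0 0 -0.39" --pt "0 -0.736 0.674 0" --pt "0 -0.736 0.674 0" --pt "0 -0.736 0.674 0" --pt "0 -0.736 0.674 0" --pt "0 -0.736 0.674 0" --pt "0 -0.736 0.674 0" --pt "0 -0.736 0.674 0" --pt "0 -0.736 0.674 0" --pt "0 -0.736 0.674 0" --pt "0 -0.736 0.674 0" --pt "0 -0.736 0.674 0" --pt "0 -0.736 0.674 0" --pt "0 -0.736 0.674 0" --pt "0 -0.736 0.674 0" --pt "0 0 0 0" --pt "0 0 0 0"

```text
t: 2.28
eef_pos: [516.7, 14.6, 214.3]
tcp_rot: [2.95, 1.57, 2.765]
ft_force: [-0.5, -0.3, -0.3]
opening: 0.651
```

```bash
python3 -c "
from h import *
go((517.1,13.8,85),79.43)
s=state();im=read_camera('wrist')[:,:,::-1].copy()
for p in ((517.1,13.8,110),(574,3,110),(630,-7.5,56)):
    u=proj('wrist',p,s);print(u.round());cv2.circle(im,tuple(int(v) for v in u),3,(255,0,255),-1)
cv2.imwrite('pics/w1.png',im)"
```

```text
at [516.7  14.6 214.3] yaw 79.41 tilt [-0.001  0.    -1.   ] turn units -0.0 shift units (after turn) xyz [ 2.587 -0.014  0.012] f [-0.5 -0.3 -0.3] open mm 61.8 t 2.275
[315. 202.]
[315. 255.]
[315. 276.]
```

View pics/w1.png

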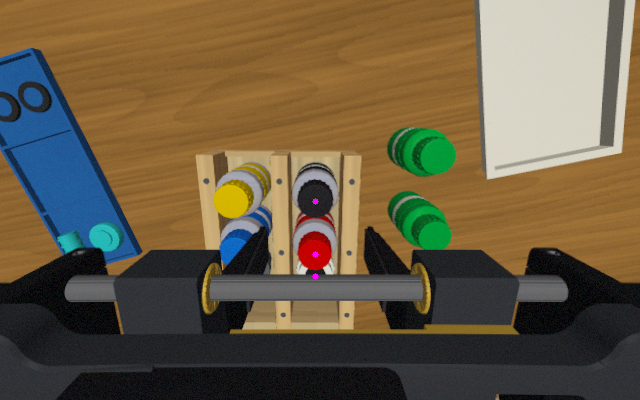

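>>> step_arm --pt "0.6 -0.014 0.01 0" --pt "0.6 0 0 0" --pt "0.5 0 0 0" --pt "0.4 0 0 0" --pt "0.3 0 0 0" --pt "0.18 0 0 0" --pt "0 0 0 0"

```text
t: 3.2
eef_pos: [517.4, 13.8, 85.4]
tcp_rot: [3.033, 1.57, 2.849]
ft_force: [-0.2, -0.2, 0.1]
opening: 0.647
```

>>> step_arm --jaw 1 --pt "0 0 0 0" --pt "0 0 0 0" --pt "0 0 0 0" --pt "0 0 0 0" --pt "0 0 0 0" --pt "0 0 0 0"

```text
t: 3.95
eef_pos: [517.7, 13.5, 85.9]
tcp_rot: [0.181, 1.57, -0.003]
ft_force: [-0.6, -0.4, 4.9]
opening: 0.373
```

>>> step_arm --pt "-0.2 0 0 0" --pt "-0.4 0 0 0" --pt "-0.5 0 0 0" --pt "-0.5 0 0 0" --pt "-0.5 0 0 0" --pt "-0.5 0 0 0" --pt "0 0 0 0"

```text
t: 4.82
eef_pos: [518.0, 13.6, 217.1]
tcp_rot: [0.124, 1.568, -0.06]
ft_force: [0.2, 0.6, -1.8]
opening: 0.372
```

```bash
python3 -c "
from h import *
go((391,311,216),79.43)
s=state();im=read_camera('wrist')[:,:,::-1].copy()
cv2.imwrite('pics/w2.png',im)"
```

```text
at [518.   13.6 217.1] yaw 79.44 tilt [ 0.003 -0.    -1.   ] turn units 0.0 shift units (after turn) xyz [ 0.022  5.382 -3.588] f [ 0.2  0.6 -1.8] open mm 35.4 t 4.825
```

View pics/w2.png

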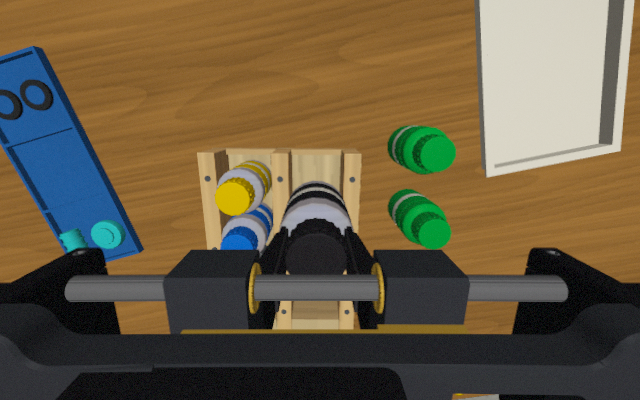

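>>> step_arm --pt "0 0.3 -0.2 0" --pt "0 0.508 -0.338 0" --pt "0 0.508 -0.338 0" --pt "0 0.508 -0.338 0" --pt "0 0.508 -0.338 0" --pt "0 0.508 -0.338 0" --pt "0 0.508 -0.338 0" --pt "0 0.508 -0.338 0" --pt "0 0.508 -0.338 0" --pt "0 0.508 -0.338 0" --pt "0 0.508 -0.338 0" --pt "0 0 0 0" --pt "0 0 0 0"

```text
t: 6.5
eef_pos: [390.3, 310.6, 215.0]
tcp_rot: [-2.397, 1.569, -2.581]
ft_force: [0.3, 0.1, -1.8]
opening: 0.376
```

```bash
python3 -c "
from h import *
go((391,311,85.5),79.43)
cv2.imwrite('pics/top2.png',cv2.resize(read_camera('top')[130:330,120:420,::-1],None,fx=2.5,fy=2.5))"
```

```text
at [390.3 310.6 215. ] yaw 79.48 tilt [-0.001 -0.001 -1.   ] turn units 0.01 shift units (after turn) xyz [2.59  0.01  0.013] f [ 0.3  0.1 -1.8] open mm 35.7 t 6.5
```

View pics/top2.png

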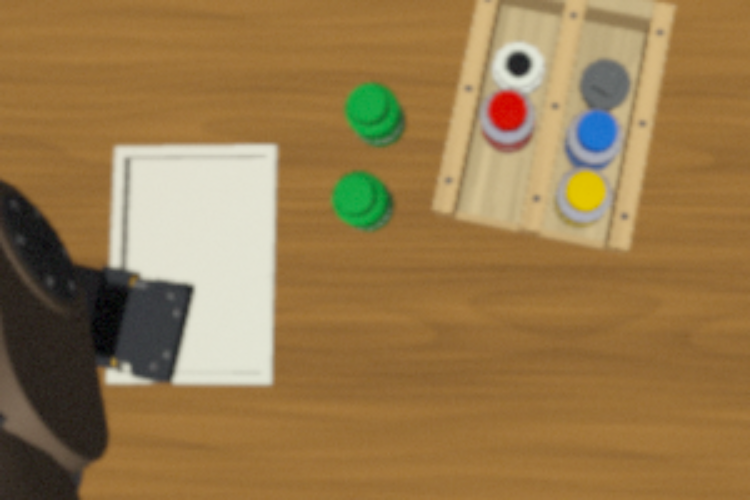

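>>> step_arm --pt "0.5 0.01 0.013 0" --pt "0.6 0 0 0" --pt "0.5 0 0 0" --pt "0.4 0 0 0" --pt "0.3 0 0 0" --pt "0.2 0 0 0" --pt "0.08 0 0 0" --pt "0.02 0 0 0" --pt "0 0 0 0"

```text
t: 7.68
eef_pos: [391.8, 311.3, 86.0]
tcp_rot: [0.833, 1.57, 0.648]
ft_force: [-0.3, 0.5, -2.1]
opening: 0.372
```

>>> step_arm --pt "0.03 0 0 0" --pt "0 0 0 0" --pt "0 0 0 0"

```text
t: 8.05
eef_pos: [391.7, 311.2, 84.2]
tcp_rot: [0.905, 1.57, 0.72]
ft_force: [-0.4, 1.2, -0.6]
opening: 0.373
```

>>> step_arm --jaw 0.35 --pt "0 0 0 0" --pt "0 0 0 0" --pt "0 0 0 0" --pt "0 0 0 0" --pt "-0.3 0 0 0" --pt "-0.5 0 0 0" --pt "-0.6 0 0 0" --pt "-0.6 0 0 0" --pt "-0.6 0 0 0" --pt "0 0 0 0" --pt "0 0 0 0"

```text
t: 9.43
eef_pos: [391.3, 311.0, 214.1]
tcp_rot: [2.676, 1.571, 2.491]
ft_force: [-0.3, 0.8, -0.3]
opening: 0.652
```

```bash
python3 -c "
from h import *
go((574.1,3,214),79.43)"
```

```text
at [391.3 311.  214.1] yaw 79.44 tilt [-0.  0. -1.] turn units 0.0 shift units (after turn) xyz [ 2.000e-03 -5.385e+00  4.724e+00] f [-0.3  0.8 -0.3] open mm 61.9 t 9.425
```

Red next: 10 rows.

>>> step_arm --pt "0 -0.5385 0.4724 0" --pt "0 -0.5385 0.4724 0" --pt "0 -0.5385 0.4724 0" --pt "0 -0.5385 0.4724 0" --pt "0 -0.5385 0.4724 0" --pt "0 -0.5385 0.4724 0" --pt "0 -0.5385 0.4724 0" --pt "0 -0.5385 0.4724 0" --pt "0 -0.5385 0.4724 0" --pt "0 -0.5385 0.4724 0" --pt "0 0 0 0" --pt "0 0 0 0"

```text
t: 10.92
eef_pos: [573.8, 3.5, 213.3]
tcp_rot: [3.097, 1.569, 2.912]
ft_force: [0.7, 0.4, -0.2]
opening: 0.647
```

```bash
python3 -c "
from h import *
go((574.1,3,85),79.43)
s=state();im=read_camera('wrist')[:,:,::-1].copy()
for p in ((574,3,110),(630,-7.5,56)):
    u=proj('wrist',p,s);print(u.round());cv2.circle(im,tuple(int(v) for v in u),2,(255,0,255),-1)
cv2.imwrite('pics/w3.png',im)
t=read_camera('top')[:,:,::-1];cv2.imwrite('pics/top3.png',t)"
```

```text
at [573.8   3.5 213.3] yaw 79.42 tilt [-0.002  0.    -1.   ] turn units -0.0 shift units (after turn) xyz [ 2.565 -0.01   0.008] f [ 0.7  0.4 -0.2] open mm 61.5 t 10.925
[315. 202.]
[315. 235.]
```

View pics/w3.png

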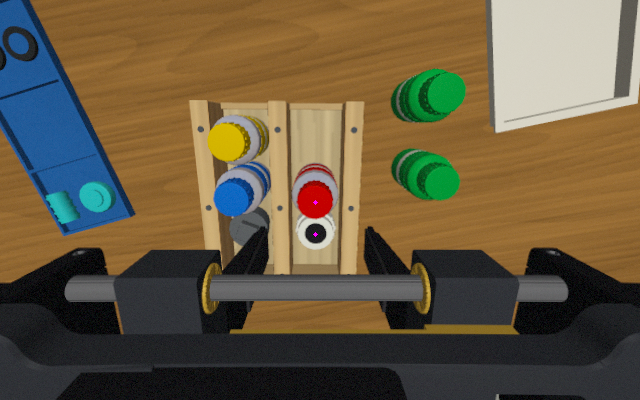

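View pics/top3.png

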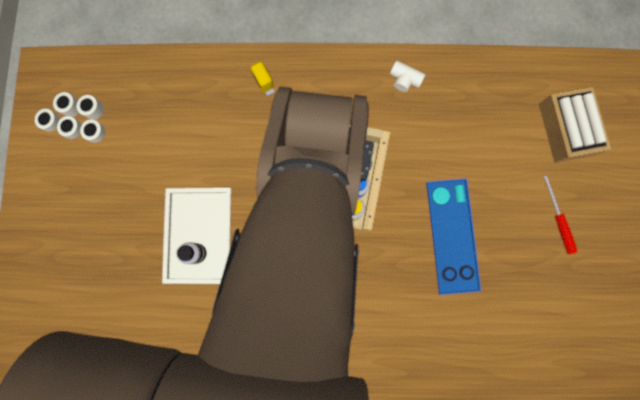

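>>> step_arm --pt "0.6 -0.01 0.008 0" --pt "0.6 0 0 0" --pt "0.5 0 0 0" --pt "0.4 0 0 0" --pt "0.28 0 0 0" --pt "0.18 0 0 0" --pt "0 0 0 0"

```text
t: 11.9
eef_pos: [574.6, 2.8, 85.9]
tcp_rot: [3.01, 1.57, 2.826]
ft_force: [-0.2, 0.4, -0.0]
opening: 0.652
```

>>> step_arm --jaw 1 --pt "0 0 0 0" --pt "0 0 0 0" --pt "0 0 0 0" --pt "0 0 0 0" --pt "0 0 0 0" --pt "0 0 0 0"

```text
t: 12.65
eef_pos: [575.0, 2.5, 86.4]
tcp_rot: [0.129, 1.57, -0.056]
ft_force: [-1.0, 0.0, 4.4]
opening: 0.374
```

>>> step_arm --pt "-0.2 0 0 0" --pt "-0.4 0 0 0" --pt "-0.5 0 0 0" --pt "-0.5 0 0 0" --pt "-0.5 0 0 0" --pt "-0.5 0 0 0" --pt "0 0 0 0"

```text
t: 13.52
eef_pos: [575.2, 2.7, 217.7]
tcp_rot: [0.13, 1.568, -0.055]
ft_force: [0.6, -0.2, -2.3]
opening: 0.376
```

```bash
python3 -c "
from h import *
go((479,311.5,216),79.43)"
```

```text
at [575.2   2.7 217.7] yaw 79.44 tilt [ 0.003 -0.    -1.   ] turn units 0.0 shift units (after turn) xyz [ 0.033  5.718 -3.024] f [ 0.6 -0.2 -2.3] open mm 35.7 t 13.525
```

>>> step_arm --pt "0 0.298 -0.154 0" --pt "0 0.542 -0.287 0" --pt "0 0.542 -0.287 0" --pt "0 0.542 -0.287 0" --pt "0 0.542 -0.287 0" --pt "0 0.542 -0.287 0" --pt "0 0.542 -0.287 0" --pt "0 0.542 -0.287 0" --pt "0 0.542 -0.287 0" --pt "0 0.542 -0.287 0" --pt "0 0.542 -0.287 0" --pt "0 0 0 0" --pt "0 0 0 0"

```text
t: 15.15
eef_pos: [477.8, 311.4, 215.3]
tcp_rot: [-2.477, 1.569, -2.661]
ft_force: [0.3, -0.2, -1.9]
opening: 0.37
```

>>> step_arm --pt "0.5 0 0 0" --pt "0.6 0 0 0" --pt "0.5 0 0 0" --pt "0.4 0 0 0" --pt "0.3 0 0 0" --pt "0.2 0 0 0" --pt "0.07 0 0 0" --pt "0.02 0 0 0" --pt "0 0 0 0"

```text
t: 16.27
eef_pos: [478.7, 311.5, 87.1]
tcp_rot: [0.738, 1.57, 0.554]
ft_force: [0.3, -0.2, -1.1]
opening: 0.369
```

>>> step_arm --pt "0.05 0 0 0" --pt "0 0 0 0" --pt "0 0 0 0"

```text
t: 16.65
eef_pos: [478.7, 311.5, 84.4]
tcp_rot: [0.795, 1.57, 0.61]
ft_force: [-0.6, -0.9, 1.1]
opening: 0.376
```

>>> step_arm --jaw 0.35 --pt "0 0 0 0" --pt "0 0 0 0" --pt "0 0 0 0" --pt "0 0 0 0" --pt "-0.3 0 0 0" --pt "-0.5 0 0 0" --pt "-0.6 0 0 0" --pt "-0.6 0 0 0" --pt "-0.6 0 0 0" --pt "0 0 0 0" --pt "0 0 0 0"

```text
t: 18.02
eef_pos: [478.2, 311.2, 214.1]
tcp_rot: [-2.778, 1.571, -2.962]
ft_force: [-0.2, 0.4, 0.0]
opening: 0.65
```

```bash
python3 -c "
from h import *
go((630.2,-7.5,214),-10.57)
t=read_camera('top')[:,:,::-1];cv2.imwrite('pics/top4.png',t)
t=read_camera('side')[:,:,::-1];cv2.imwrite('pics/side4.png',t)"
```

```text
at [478.2 311.2 214.1] yaw 79.44 tilt [-0. -0. -1.] turn units 11.25 shift units (after turn) xyz [1.000e-03 4.157e+00 5.709e+00] f [-0.2  0.4  0. ] open mm 61.7 t 18.025
```

View pics/top4.png

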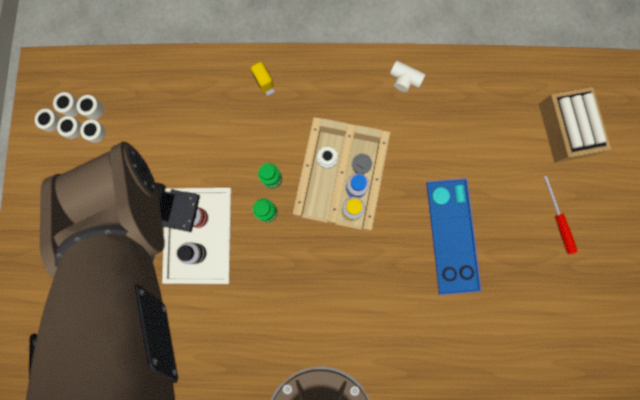

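View pics/side4.png

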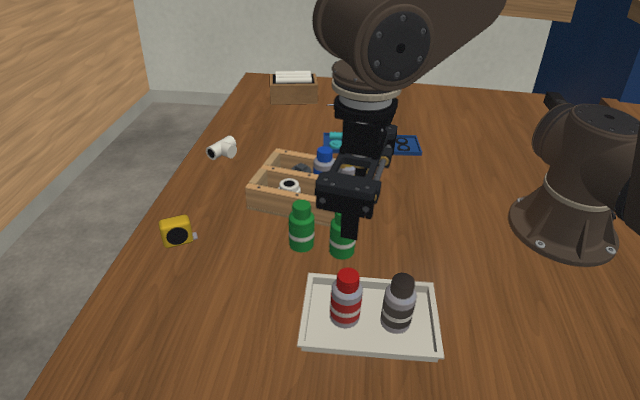

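>>> step_arm --jaw 0.2 --pt "0 0 0 0.9375" --pt "0 0 0 0.9375" --pt "0 0 0 0.9375" --pt "0 0 0 0.9375" --pt "0 0 0 0.9375" --pt "0 0 0 0.9375" --pt "0 0 0 0.9375" --pt "0 0 0 0.9375" --pt "0 0 0 0.9375" --pt "0 0 0 0.9375" --pt "0 0 0 0.9375" --pt "0 0 0 0.9375" --pt "0 0 0 0"

```text
t: 19.75
eef_pos: [478.3, 311.3, 213.4]
tcp_rot: [-0.993, 1.569, -2.748]
ft_force: [0.1, -0.5, 0.0]
opening: 0.806
```

>>> step_arm --pt "0 0.4157 0.5709 0" --pt "0 0.4157 0.5709 0" --pt "0 0.4157 0.5709 0" --pt "0 0.4157 0.5709 0" --pt "0 0.4157 0.5709 0" --pt "0 0.4157 0.5709 0" --pt "0 0.4157 0.5709 0" --pt "0 0.4157 0.5709 0" --pt "0 0.4157 0.5709 0" --pt "0 0.4157 0.5709 0" --pt "0 0 0 0" --pt "0 0 0 0"

```text
t: 21.25
eef_pos: [630.1, -6.9, 213.6]
tcp_rot: [-1.752, 1.57, 2.778]
ft_force: [-0.1, -0.9, 0.1]
opening: 0.796
```

```bash
python3 -c "
from h import *
go((630.2,-7.5,15),-10.57)
s=state();im=read_camera('wrist')[:,:,::-1].copy()
for p in ((630.2,-7.5,56),):
    u=proj('wrist',p,s);print(u.round());cv2.circle(im,tuple(int(v) for v in u),2,(255,0,255),-1)
cv2.imwrite('pics/w5.png',im)
im=cv2.imread('pics/top4.png');im=cv2.resize(im[110:240,280:400],None,fx=4,fy=4,interpolation=cv2.INTER_CUBIC)
u=(proj('top',(630.2,-7.5,56))-(280,110)+.5)*4-.5;cv2.circle(im,tuple(int(v) for v in u),4,(255,0,255),-1);cv2.imwrite('pics/top4c.png',im)
"
```

```text
at [630.1  -6.9 213.6] yaw -10.47 tilt [-0.001  0.    -1.   ] turn units 0.01 shift units (after turn) xyz [3.973 0.004 0.011] f [-0.1 -0.9  0.1] open mm 75.7 t 21.25
[318. 188.]
```

View pics/w5.png

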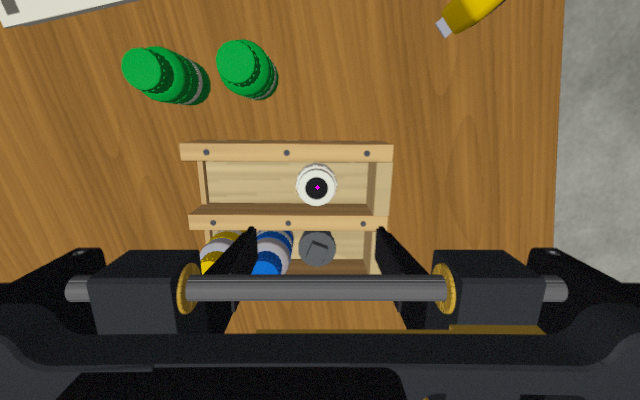

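View pics/top4c.png

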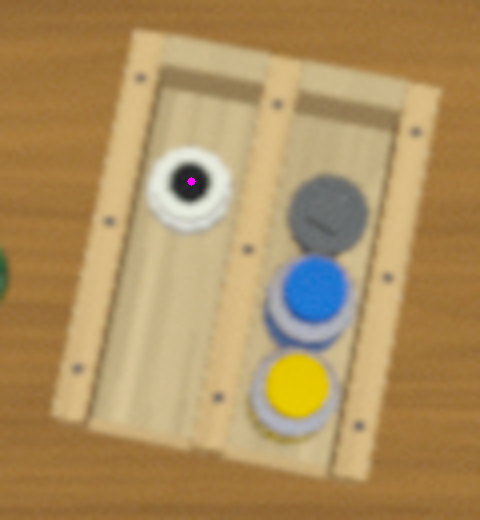

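>>> step_arm --pt "0.5 0.004 0.011 0" --pt "0.6 0 0 0" --pt "0.6 0 0 0" --pt "0.6 0 0 0" --pt "0.5 0 0 0" --pt "0.4 0 0 0" --pt "0.3 0 0 0" --pt "0.2 0 0 0" --pt "0 0 0 0" --pt "0 0 0 0"

```text
t: 22.55
eef_pos: [631.0, -7.8, 29.7]
tcp_rot: [1.748, 1.57, -0.007]
ft_force: [0.5, -0.6, -0.8]
opening: 0.8
```

```bash
python3 -c "
from h import *
go((630.2,-7.5,15),-10.57)"
```

```text
at [631.   -7.8  29.7] yaw -10.55 tilt [ 0.001 -0.    -1.   ] turn units 0.0 shift units (after turn) xyz [ 0.295 -0.016 -0.004] f [ 0.5 -0.6 -0.8] open mm 76.0 t 22.55
```

>>> step_arm --pt "0.2 -0.016 0 0" --pt "0.09 0 0 0" --pt "0 0 0 0"

```text
t: 22.92
eef_pos: [629.6, -7.7, 14.1]
tcp_rot: [-1.606, 1.57, 2.922]
ft_force: [-0.3, 0.5, 0.1]
opening: 0.803
```

>>> step_arm --jaw 1 --pt "0 0 0 0" --pt "0 0 0 0" --pt "0 0 0 0" --pt "0 0 0 0" --pt "0 0 0 0" --pt "0 0 0 0"

```text
t: 23.68
eef_pos: [629.9, -7.7, 14.7]
tcp_rot: [1.99, 1.571, 0.235]
ft_force: [-0.5, 0.2, 1.8]
opening: 0.52
```

>>> step_arm --pt "-0.2 0 0 0" --pt "-0.3 0 0 0" --pt "-0.5 0 0 0" --pt "-0.5 0 0 0" --pt "-0.6 0 0 0" --pt "-0.6 0 0 0" --pt "-0.5 0 0 0" --pt "-0.3 0 0 0" --pt "0 0 0 0"

```text
t: 24.8
eef_pos: [630.1, -7.7, 190.8]
tcp_rot: [1.682, 1.569, -0.073]
ft_force: [0.2, 0.1, -0.6]
opening: 0.518
```

```bash
python3 -c "
from h import *
go((444.7,-315.8,180),-10.57)
cv2.imwrite('pics/w6.png',read_camera('wrist')[:,:,::-1])"
```

```text
at [630.1  -7.7 190.8] yaw -10.56 tilt [ 0.002 -0.    -1.   ] turn units 0.0 shift units (after turn) xyz [ 0.215 -2.514  6.737] f [ 0.2  0.1 -0.6] open mm 49.2 t 24.8
```

View pics/w6.png

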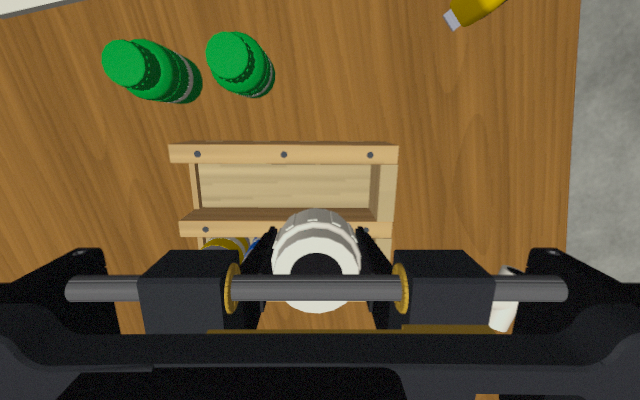

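>>> step_arm --pt "0 -0.2095 0.5614 0" --pt "0 -0.2095 0.5614 0" --pt "0 -0.2095 0.5614 0" --pt "0 -0.2095 0.5614 0" --pt "0 -0.2095 0.5614 0" --pt "0 -0.2095 0.5614 0" --pt "0 -0.2095 0.5614 0" --pt "0 -0.2095 0.5614 0" --pt "0 -0.2095 0.5614 0" --pt "0 -0.2095 0.5614 0" --pt "0 -0.2095 0.5614 0" --pt "0 -0.2095 0.5614 0" --pt "0 0 0 0" --pt "0 0 0 0"

```text
t: 26.6
eef_pos: [444.5, -315.3, 188.9]
tcp_rot: [-2.305, 1.569, 2.223]
ft_force: [-0.5, 0.6, -1.4]
opening: 0.524
```

```bash
python3 -c "
from h import *
go((444.7,-315.8,40),-10.57)
s=state();im=read_camera('wrist')[:,:,::-1].copy()
a=np.radians(5.2);Rm=np.array([[np.cos(a),-np.sin(a)],[np.sin(a),np.cos(a)]])
for p in ((138,50),(138,-50),(-138,50),(-138,-50),(44,46),(44,-46),(-44,46),(-44,-46)):
    u=proj('wrist',[*(Rm@p+(444.7,-315.8)),12],s);cv2.circle(im,tuple(int(v) for v in u),3,(255,0,255),-1)
cv2.imwrite('pics/w7.png',im)"
```

```text
at [ 444.5 -315.3  188.9] yaw -10.58 tilt [-0.001  0.001 -1.   ] turn units -0.0 shift units (after turn) xyz [2.978 0.006 0.009] f [-0.5  0.6 -1.4] open mm 49.8 t 26.6
```

View pics/w7.png

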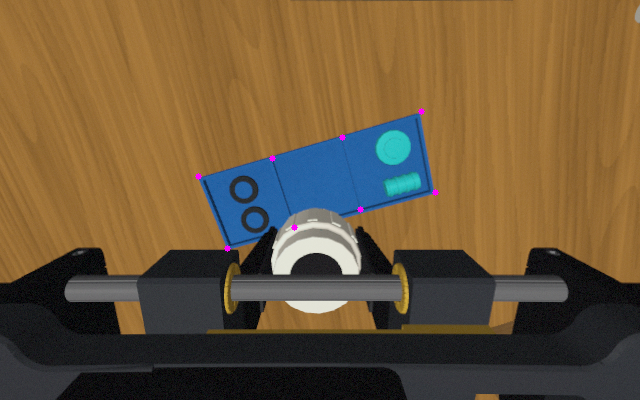

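>>> step_arm --pt "0.4 0.006 0.009 0" --pt "0.6 0 0 0" --pt "0.6 0 0 0" --pt "0.6 0 0 0" --pt "0.5 0 0 0" --pt "0.4 0 0 0" --pt "0.2 0 0 0" --pt "0.1 0 0 0" --pt "0 0 0 0" --pt "0 0 0 0"

```text
t: 27.9
eef_pos: [445.0, -316.5, 20.2]
tcp_rot: [1.116, 1.57, -0.639]
ft_force: [-0.1, -0.0, -1.1]
opening: 0.519
```

>>> step_arm --pt "0.08 0 0 0" --pt "0.04 0 0 0" --pt "0.02 0 0 0" --pt "0 0 0 0" --pt "0 0 0 0"

```text
t: 28.52
eef_pos: [444.7, -316.3, 12.7]
tcp_rot: [-2.731, 1.571, 1.797]
ft_force: [-1.1, 0.3, 3.5]
opening: 0.523
```

Contact. Release and rise.

>>> step_arm --jaw 0.4 --pt "0 0 0 0" --pt "0 0 0 0" --pt "0 0 0 0" --pt "0 0 0 0" --pt "-0.2 0 0 0" --pt "-0.3 0 0 0" --pt "-0.5 0 0 0" --pt "-0.6 0 0 0" --pt "-0.6 0 0 0" --pt "-0.6 0 0 0" --pt "-0.6 0 0 0" --pt "-0.6 0 0 0" --pt "0 0 0 0"

```text
t: 30.15
eef_pos: [445.2, -316.7, 215.6]
tcp_rot: [1.037, 1.566, -0.718]
ft_force: [-0.2, -0.3, -0.5]
opening: 0.602
```

```bash
python3 -c "
from h import *
go((478.7,311.5,214),79.43)
s=state();im=read_camera('wrist')[:,:,::-1].copy()
u=proj('wrist',(444.7,-316,54),s);print(u);cv2.circle(im,tuple(int(v) for v in u),2,(255,0,255),-1)
cv2.imwrite('pics/w8.png',im)"
```

```text
at [ 445.2 -316.7  215.6] yaw -10.56 tilt [ 0.004 -0.003 -1.   ] turn units -11.25 shift units (after turn) xyz [ 0.032 12.474 -1.647] f [-0.2 -0.3 -0.5] open mm 57.2 t 30.15
[316.22513905 185.91193153]
```

View pics/w8.png

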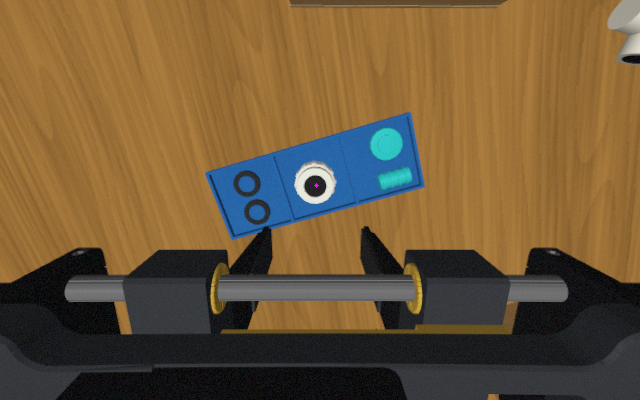

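>>> step_arm --jaw 0.35 --pt "0 0 0 -0.9375" --pt "0 0 0 -0.9375" --pt "0 0 0 -0.9375" --pt "0 0 0 -0.9375" --pt "0 0 0 -0.9375" --pt "0 0 0 -0.9375" --pt "0 0 0 -0.9375" --pt "0 0 0 -0.9375" --pt "0 0 0 -0.9375" --pt "0 0 0 -0.9375" --pt "0 0 0 -0.9375" --pt "0 0 0 -0.9375" --pt "0 0 0 0"

```text
t: 31.82
eef_pos: [444.4, -316.0, 211.9]
tcp_rot: [2.516, 1.569, 2.331]
ft_force: [0.5, -0.0, -0.5]
opening: 0.651
```

>>> step_arm --pt "0 0.8316 -0.1098 0" --pt "0 0.8316 -0.1098 0" --pt "0 0.8316 -0.1098 0" --pt "0 0.8316 -0.1098 0" --pt "0 0.8316 -0.1098 0" --pt "0 0.8316 -0.1098 0" --pt "0 0.8316 -0.1098 0" --pt "0 0.8316 -0.1098 0" --pt "0 0.8316 -0.1098 0" --pt "0 0.8316 -0.1098 0" --pt "0 0.8316 -0.1098 0" --pt "0 0.8316 -0.1098 0" --pt "0 0.8316 -0.1098 0" --pt "0 0.8316 -0.1098 0" --pt "0 0.8316 -0.1098 0" --pt "0 0 0 0" --pt "0 0 0 0"

```text
t: 33.95
eef_pos: [477.7, 311.4, 212.2]
tcp_rot: [-2.412, 1.57, -2.598]
ft_force: [0.1, -0.1, 0.4]
opening: 0.65
```

```bash
python3 -c "
from h import *
go((478.7,311.5,83.5),79.43)
s=state();im=read_camera('wrist')[:,:,::-1].copy()
for p in ((478.7,311.5,108),(391.7,311.2,108)):
    u=proj('wrist',p,s);cv2.circle(im,tuple(int(v) for v in u),2,(255,0,255),-1)
cv2.imwrite('pics/w9.png',im)"
```

```text
at [477.7 311.4 212.2] yaw 79.36 tilt [-0.001 -0.001 -1.   ] turn units -0.01 shift units (after turn) xyz [2.573 0.006 0.019] f [ 0.1 -0.1  0.4] open mm 61.8 t 33.95
```

View pics/w9.png

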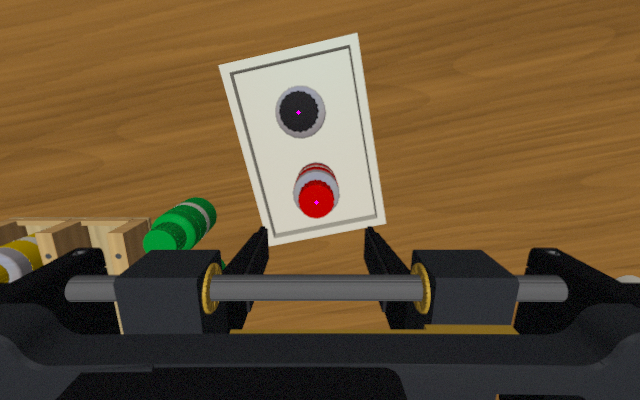

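Both tins are where they were left (red cap at (316,202), black at (298,112)). Grasp red.

>>> step_arm --pt "0.6 0.006 0.018 0" --pt "0.6 0 0 0" --pt "0.5 0 0 0" --pt "0.4 0 0 0" --pt "0.28 0 0 0" --pt "0.17 0 0 0" --pt "0 0 0 0"

```text
t: 34.88
eef_pos: [479.1, 311.8, 85.0]
tcp_rot: [-2.643, 1.57, -2.828]
ft_force: [0.1, -0.3, -0.6]
opening: 0.646
```

>>> step_arm --jaw 1 --pt "0 0 0 0" --pt "0 0 0 0" --pt "0 0 0 0" --pt "0 0 0 0" --pt "0 0 0 0" --pt "0 0 0 0"

```text
t: 35.62
eef_pos: [479.2, 312.1, 85.4]
tcp_rot: [0.742, 1.57, 0.558]
ft_force: [-0.2, -1.0, 4.1]
opening: 0.372
```

>>> step_arm --pt "-0.2 0 0 0" --pt "-0.4 0 0 0" --pt "-0.5 0 0 0" --pt "-0.5 0 0 0" --pt "-0.5 0 0 0" --pt "-0.5 0 0 0" --pt "0 0 0 0"

```text
t: 36.5
eef_pos: [479.5, 312.3, 216.8]
tcp_rot: [0.695, 1.568, 0.511]
ft_force: [0.2, -0.3, -2.4]
opening: 0.371
```

```bash
python3 -c "
from h import *
go((574.9,2.7,216),79.43)"
```

```text
at [479.5 312.3 216.8] yaw 79.44 tilt [ 0.003  0.002 -1.   ] turn units 0.0 shift units (after turn) xyz [ 0.015 -5.737  3.012] f [ 0.2 -0.3 -2.4] open mm 35.2 t 36.5
```

>>> step_arm --pt "0 -0.287 0.152 0" --pt "0 -0.545 0.286 0" --pt "0 -0.545 0.286 0" --pt "0 -0.545 0.286 0" --pt "0 -0.545 0.286 0" --pt "0 -0.545 0.286 0" --pt "0 -0.545 0.286 0" --pt "0 -0.545 0.286 0" --pt "0 -0.545 0.286 0" --pt "0 -0.545 0.286 0" --pt "0 -0.545 0.286 0" --pt "0 0 0 0" --pt "0 0 0 0" --pt "0 0 0 0"

```text
t: 38.25
eef_pos: [574.1, 2.9, 214.8]
tcp_rot: [3.0, 1.57, 2.816]
ft_force: [1.0, -0.4, -2.0]
opening: 0.376
```

```bash
python3 -c "
from h import *
go((575.2,2.7,87.4),79.43)
s=state();im=read_camera('wrist')[:,:,::-1].copy()
cv2.imwrite('pics/w10.png',im)"
```

```text
at [574.1   2.9 214.8] yaw 79.48 tilt [-0.001  0.    -1.   ] turn units 0.01 shift units (after turn) xyz [ 2.548e+00 -1.000e-03  2.200e-02] f [ 1.  -0.4 -2. ] open mm 35.7 t 38.25
```

View pics/w10.png

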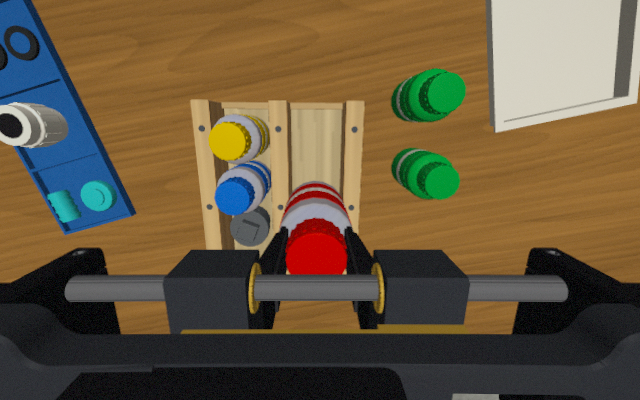

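>>> step_arm --pt "0.4 0 0.01 0" --pt "0.5 0 0 0" --pt "0.5 0 0 0" --pt "0.4 0 0 0" --pt "0.3 0 0 0" --pt "0.2 0 0 0" --pt "0.15 0 0 0" --pt "0.05 0 0 0" --pt "0 0 0 0" --pt "0 0 0 0"

```text
t: 39.55
eef_pos: [575.2, 2.3, 90.5]
tcp_rot: [0.193, 1.57, 0.009]
ft_force: [0.3, 0.0, -1.4]
opening: 0.373
```

>>> step_arm --pt "0.04 0 0 0" --pt "0.025 0 0 0" --pt "0 0 0 0" --pt "0 0 0 0"

```text
t: 40.05
eef_pos: [575.3, 2.2, 87.4]
tcp_rot: [0.08, 1.57, -0.104]
ft_force: [-0.6, -0.3, 5.9]
opening: 0.372
```

Light contact with the floor. Release and go for black.

>>> step_arm --jaw 0.35 --pt "0 0 0 0" --pt "0 0 0 0" --pt "0 0 0 0" --pt "0 0 0 0" --pt "-0.3 0 0 0" --pt "-0.5 0 0 0" --pt "-0.6 0 0 0" --pt "-0.6 0 0 0" --pt "-0.6 0 0 0" --pt "0 0 0 0" --pt "0 0 0 0"

```text
t: 41.42
eef_pos: [574.7, 2.4, 216.8]
tcp_rot: [2.8, 1.571, 2.615]
ft_force: [-0.2, 0.1, -1.0]
opening: 0.646
```

```bash
python3 -c "
from h import *
go((391.7,311.2,214),79.43)"
```

```text
at [574.7   2.4 216.8] yaw 79.44 tilt [-0.  0. -1.] turn units 0.0 shift units (after turn) xyz [ 0.056  5.4   -4.73 ] f [-0.2  0.1 -1. ] open mm 61.4 t 41.425
```

>>> step_arm --pt "0 0.54 -0.473 0" --pt "0 0.54 -0.473 0" --pt "0 0.54 -0.473 0" --pt "0 0.54 -0.473 0" --pt "0 0.54 -0.473 0" --pt "0 0.54 -0.473 0" --pt "0 0.54 -0.473 0" --pt "0 0.54 -0.473 0" --pt "0 0.54 -0.473 0" --pt "0 0.54 -0.473 0" --pt "0 0 0 0" --pt "0 0 0 0"

```text
t: 42.92
eef_pos: [391.9, 310.8, 216.3]
tcp_rot: [-2.316, 1.57, -2.5]
ft_force: [-0.5, -0.7, -0.5]
opening: 0.65
```

```bash
python3 -c "
from h import *
go((391.7,311.2,85),79.43)
s=state();im=read_camera('wrist')[:,:,::-1].copy()
for p in ((391.7,311.2,108),):
    u=proj('wrist',p,s);cv2.circle(im,tuple(int(v) for v in u),2,(255,0,255),-1)
cv2.imwrite('pics/w11.png',im)
t=read_camera('top')[:,:,::-1];cv2.imwrite('pics/top11.png',cv2.resize(t[110:300,230:490],None,fx=3,fy=3,interpolation=cv2.INTER_CUBIC))"
```

```text
at [391.9 310.8 216.3] yaw 79.47 tilt [-0.001 -0.001 -1.   ] turn units 0.0 shift units (after turn) xyz [ 2.625  0.008 -0.005] f [-0.5 -0.7 -0.5] open mm 61.8 t 42.925
```

View pics/w11.png

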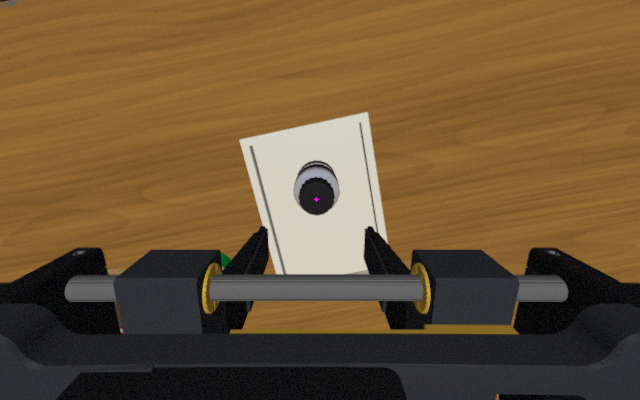

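View pics/top11.png

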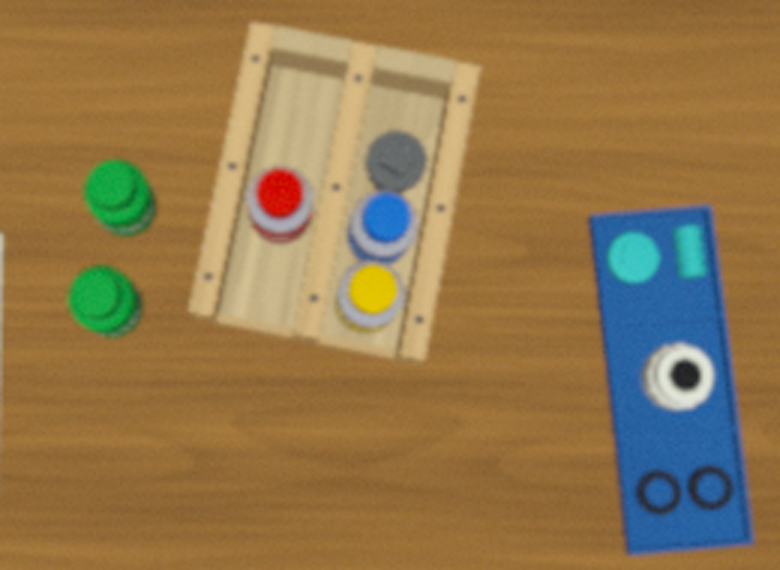

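Red is back at its original pixel position; union centred. Now black.

>>> step_arm --pt "0.6 0.008 -0.005 0" --pt "0.6 0 0 0" --pt "0.5 0 0 0" --pt "0.4 0 0 0" --pt "0.3 0 0 0" --pt "0.2 0 0 0" --pt "0 0 0 0"

```text
t: 43.9
eef_pos: [391.9, 311.3, 86.5]
tcp_rot: [-2.482, 1.57, -2.667]
ft_force: [0.1, 0.2, 0.7]
opening: 0.652
```

>>> step_arm --jaw 1 --pt "0 0 0 0" --pt "0 0 0 0" --pt "0 0 0 0" --pt "0 0 0 0" --pt "0 0 0 0" --pt "0 0 0 0"

```text
t: 44.65
eef_pos: [392.0, 311.6, 87.2]
tcp_rot: [0.77, 1.57, 0.585]
ft_force: [-1.0, -0.1, 5.7]
opening: 0.372
```

>>> step_arm --pt "-0.2 0 0 0" --pt "-0.4 0 0 0" --pt "-0.5 0 0 0" --pt "-0.5 0 0 0" --pt "-0.5 0 0 0" --pt "-0.5 0 0 0" --pt "0 0 0 0"

```text
t: 45.52
eef_pos: [392.2, 311.8, 218.4]
tcp_rot: [0.746, 1.568, 0.562]
ft_force: [-0.0, 0.3, -1.5]
opening: 0.371
```

```bash
python3 -c "
from h import *
go((517.3,13.6,216),79.43)"
```

```text
at [392.2 311.8 218.4] yaw 79.44 tilt [ 0.003  0.002 -1.   ] turn units 0.0 shift units (after turn) xyz [ 0.047 -5.404  3.554] f [-0.   0.3 -1.5] open mm 35.3 t 45.525
```

>>> step_arm --pt "0 -0.304 0.204 0" --pt "0 -0.51 0.335 0" --pt "0 -0.51 0.335 0" --pt "0 -0.51 0.335 0" --pt "0 -0.51 0.335 0" --pt "0 -0.51 0.335 0" --pt "0 -0.51 0.335 0" --pt "0 -0.51 0.335 0" --pt "0 -0.51 0.335 0" --pt "0 -0.51 0.335 0" --pt "0 -0.51 0.335 0" --pt "0 0 0 0" --pt "0 0 0 0" --pt "0 0 0 0"

```text
t: 47.28
eef_pos: [516.5, 13.9, 216.6]
tcp_rot: [3.006, 1.57, 2.823]
ft_force: [0.1, -0.4, -0.2]
opening: 0.374
```

```bash
python3 -c "
from h import *
go((517.2,13.6,89.2),79.43)"
```

```text
at [516.5  13.9 216.6] yaw 79.48 tilt [-0.001  0.    -1.   ] turn units 0.01 shift units (after turn) xyz [ 2.548 -0.003  0.014] f [ 0.1 -0.4 -0.2] open mm 35.5 t 47.275
```

>>> step_arm --pt "0.4 0 0 0" --pt "0.5 0 0 0" --pt "0.5 0 0 0" --pt "0.4 0 0 0" --pt "0.3 0 0 0" --pt "0.2 0 0 0" --pt "0.15 0 0 0" --pt "0.05 0 0 0" --pt "0 0 0 0" --pt "0 0 0 0"

```text
t: 48.52
eef_pos: [517.2, 13.3, 92.2]
tcp_rot: [0.221, 1.57, 0.036]
ft_force: [-0.3, 0.3, -0.9]
opening: 0.367
```

>>> step_arm --pt "0.04 0 0 0" --pt "0.02 0 0 0" --pt "0 0 0 0" --pt "0 0 0 0"

```text
t: 49.02
eef_pos: [517.2, 13.3, 89.2]
tcp_rot: [0.092, 1.57, -0.093]
ft_force: [-1.5, -0.8, 5.2]
opening: 0.37
```

Release, rise, and swing aside towards the tub for a clear view.

>>> step_arm --jaw 0.35 --pt "0 0 0 0" --pt "0 0 0 0" --pt "0 0 0 0" --pt "0 0 0 0" --pt "-0.3 0 0 0" --pt "-0.5 0 0 0" --pt "-0.6 0 0 0" --pt "-0.6 0 0 0" --pt "-0.6 0 0 0" --pt "0 0.51 -0.335 0" --pt "0 0.51 -0.335 0" --pt "0 0.51 -0.335 0" --pt "0 0.51 -0.335 0" --pt "0 0.51 -0.335 0" --pt "0 0.51 -0.335 0" --pt "0 0.51 -0.335 0" --pt "0 0.51 -0.335 0" --pt "0 0.51 -0.335 0" --pt "0 0 0 0" --pt "0 0 0 0"

```text
t: 51.52
eef_pos: [411.0, 266.3, 219.4]
tcp_rot: [0.444, 1.57, 0.26]
ft_force: [-0.2, 0.9, 0.3]
opening: 0.647
```

```bash
python3 - <<'E'
from h import *
t=read_camera('top')[:,:,::-1].copy();o=cv2.imread('pics/top0.png')
cv2.imwrite('pics/top12.png',cv2.resize(t[110:300,230:490],None,fx=3,fy=3,interpolation=cv2.INTER_CUBIC))
cv2.imwrite('pics/side12.png',read_camera('side')[:,:,::-1])
for nm,lo,hi,z in(('yellow',(20,150,100),(35,255,255),110),('blue',(100,150,100),(125,255,255),110),('red',(0,170,80),(8,255,255),110),('black',(0,0,0),(180,255,60),110)):
  for im in(o,t):
    m=cv2.inRange(cv2.cvtColor(im,cv2.COLOR_BGR2HSV),np.array(lo),np.array(hi));k=np.zeros_like(m);k[110:240,290:400]=m[110:240,290:400]
    n,l,st,c=cv2.connectedComponentsWithStats(k);j=[i for i in range(1,n) if st[i,4]>100]
    print(nm,[(np.round(plane('top',c[i],z)[:2],1).tolist(),int(st[i,4])) for i in j])
# union top: dark bore
m=cv2.inRange(cv2.cvtColor(t,cv2.COLOR_BGR2HSV),(0,0,0),(180,255,70));k=np.zeros_like(m);k[215:255,435:480]=m[215:255,435:480]
n,l,st,c=cv2.connectedComponentsWithStats(k);i=1+np.argmax(st[1:,4]);p=plane('top',c[i],54)[:2];a=np.radians(5.2);d=p-(444.7,-315.8)
print('union',p.round(1),'in tray',[round(float(v),1) for v in (d[0]*np.cos(a)+d[1]*np.sin(a),-d[0]*np.sin(a)+d[1]*np.cos(a))]);print(state()['t'],state()['opening'],np.abs(state()['qvel']).max())
print('plug area diff',np.abs(o[150:172,352:372].astype(int)-t[150:172,352:372]).mean())
E
```

```text
yellow [([502.2, -67.8], 188)]
yellow [([502.1, -67.7], 187)]
blue [([556.3, -77.7], 178)]
blue [([556.3, -77.7], 178)]
red [([574.3, 2.9], 171)]
red [([573.9, 2.5], 171)]
black [([516.8, 14.2], 156)]
black [([515.6, 13.6], 149)]
union [ 444.5 -314.9] in tray [-0.1, 0.9]
51.625 0.6484064584257199 0.004751839163790567
plug area diff 9.066666666666666
```

View pics/top12.png

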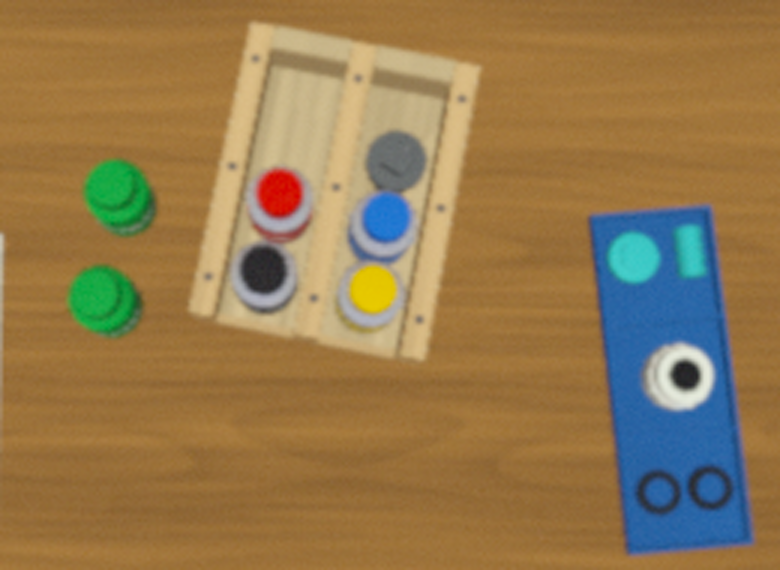

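View pics/side12.png

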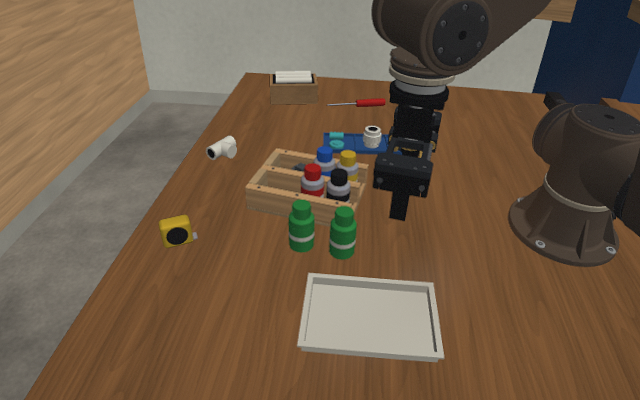

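```bash
python3 -c "
from cell import *
print(job_done())"
```

```text
the job is handed in; nothing more can be done
None
```

The job is done and handed in at about 52 s of the 110 s allowed. I stood the black and red tins in the white tub, then the union in the middle compartment of the kit tray. After that I put red and then black back in their spots.

Last checks, from the final top and side pictures:
- **Tins I moved:** red is within about 0.6 mm of its starting position and black within about 1.3 mm, both upright.
- **Other lane:** blue and yellow measure the same as at the start, to within 0.1 mm. I checked the plug only by eye, and it sits at the same pixels as before. A before/after difference over the plug's patch came out at 9 grey levels; I took this for image noise and did not check it further.
- **Union:** about 1 mm from the compartment centre and upright. It was set down to light contact with the tray floor before I let go.
- **Gripper:** open, clear of everything and at rest.

One measurement disagreed with the sizes given: the tub outline came out at about 235 x 167 mm instead of 220 x 150 mm. I used only its centre, and both tins stood in it without trouble.

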